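# Hold a spring clip gaping round a planner card

### The arm

A 6-joint arm with a two-finger parallel gripper is mounted at the origin on the work surface; the furniture and walls round the work are solid. World frame = base frame: x ahead of the robot, y to its left, z up, the work surface at z = 0. Lengths are in mm, angles in rad, forces in N, time in s.
With the tool pointing down it reaches from about 325 to 900 mm from the base axis. Payload 3.5 kg.
Tool frame: the origin (TCP) lies midway between the tips of the shut fingers; the grasp point (between the pads) lies 19 mm behind it (robot.pinch_z is the distance from the TCP to the grasp point, in mm); z points along the fingers, y is the direction in which the jaws open and shut (so a half turn about z gives the same grasp; the last joint's range is limited). The gripper opens to 85 mm and grips with 20 to 120 N. Pads are 22 mm wide; open, the fingers measure 114 mm over their backs; the gripper's body (76 mm by 85 mm) begins 54 mm behind the grasp point. The pads swing forward as they close: fully open they stand 13 mm farther back than shut.
Start: joints at [-1.308, 0.276, -0.026, 1.268, 0, 1.467], TCP at [223.548, -583.65, 192.313] pointing down, gripper open.
Joint ranges: [-3.12, 3.12], [-0.85, 1.88], [-1.08, 1.24], [-1.95, 2.15], [-1.57, 1.53], [-3.14, 3.14]. Speed limits (rad/s): [2.57, 2.57, 3.14, 3.14, 3.14, 3.14].

### API

Orientations are given as a rotation vector (axis times angle).
In Python, from bench import monitor, vision, finish_job, robot gives the robot as it stands. The module is installed in compiled form; this text tells all that it offers.
- The arm moves only by the tool send_rows, never from a script. Its argument "rows" is a list of rows, each a list of 3 entries, a list of its own where there are three numbers: the finger opening in cm, from 0 to 8.54, then the shift along the tool's x, y, z in cm, then the turn, a rotation vector about the tool's x, y, z in degrees. In form: [[gripper, [tx, ty, tz], [wx, wy, wz]], ...]. A call has 1 to 8 rows; each row is the pose to reach, as a shift and turn from the pose commanded when the call began, along the tool's axes at that moment; what a row does not reach only later rows make up. A row lasts 1/12 s, in which the tool goes at most 41.7 mm and 7.16 degrees, less where a joint would pass 70% of its speed; a pose out of reach is approached as far as the arm can. A call with a gripper value outside its range is refused whole. The fingers move at their own pace and stop on an object; "squeeze" is the grip in N (left out, the last holds). Time passes only in rows, so rows that repeat a pose let the fingers close. It gives the time, the measured TCP pose, the force and the opening at its end, in the units of the state.
- monitor.get_state(): the state, without advancing time (a new reading comes with each control period).
- vision.grab_frame(name): name is "scene" or "top" or "wrist"; returns a dict with "pixels" (400x640x3 uint8, red, green, blue), "range_z" (400x640 float32, mm along the optical axis (not along the pixel's ray), 0 where there is no reading), "fx", "fy", "cx", "cy" (pixels), "position" and "orientation" of the camera in the world. Camera axes: x right, y up, looking along -z (the intrinsics and any distortion apply to the point x, -y, -z); pixel columns grow to the right and rows downward; lengths in mm; the calibration is good to about 2 mm. A picture is of the moment at which its call begins.
- finish_job(): hands the job in, once; it reports no verdict.
The state is a dict: "time_s": time; "joints": joint angles; "joint_velocities": joint speeds; "effort": joint torques, N m; "position": TCP position; "eef_rot": TCP orientation; "contact_force": force on the tool from outside, world axes, zero at the start; "wrist_torque": the same for the moment, N m; "grip_width": finger opening in mm.
Only numpy, scipy, OpenCV 4.12 (cv2) and the standard library are available. Lean on these libraries where they do the work, as an engineer would, in place of code of your own. Each camera call takes 0.05 s, during which the arm holds its last target. There are 200 camera calls.

### The job

Pinch the two handles of the red spring clip to spread its jaws, lift it off its parking post, and bring it, jaws down and wide open, over the middle of the top edge of the planner card so that the edge stands well inside the gaping mouth, with the clip square to the card. Be gentle: the clip and the gripper must not press on the card or its stand, and the other things on the desk stay where they are. Finish while holding the clip there, still and squeezed fully open against its spring, jaws clear of the card on both sides, so that loose notes can be slipped in against the card.

Things in the scene. Friction and masses are not known exactly. Their poses are not given: they have to be found in the camera images.
- clip: Loose red steel spring clip, 80 g, 48 mm wide (y), 94 mm high, parked upright, jaws down. Origin midway between the lips' lower edges; z up to the handles, y along the hinge, x across the jaws (pinch direction). Hinge barrel, 12 mm thick along y, 50 mm above the origin; the mouth is 44 mm deep from lips to barrel. A half turn about z looks the same
- clip_grip (a point): the point to pinch, between the handles, 28 mm above the hinge axis, 78 mm above the lips. Handles: plates 34 mm wide (y), 3 to 45 mm above the hinge. Parked they splay, 44 mm across outside at the top; squeezed fully they are parallel, 22 mm across, at a firm stop. It takes 4 N at first, 11 N at the stop; a 20 to 40 N grip keeps them there. Released, it snaps shut
- clip_mouth (a point): midway between the lower edges of the lips (the same point as the clip's origin); frame as clip
- clip_jaw_a (a joint): turn of one jaw about the hinge; the other mirrors it. 0 = pinching the 6 mm tab of the post, -0.06 = lips shut, 0.25 rad = handles fully squeezed, when the lips stand about 30 mm apart
- park: Fixed parking post: grey foot 64 (x) x 70 (y) x 12 mm, origin at the centre of its underside on the desk; upright aluminium tab 6 mm thick (x), 44 mm wide (y), top 40 mm above the desk. At first the clip pinches this tab, lips standing on the foot, its frame parallel to the post's and 12 mm higher
- card_stand: Fixed card stand: wooden foot 60 (x) x 112 (y) x 14 mm with two ribs up to 27 mm, origin at the centre of its underside on the desk; in it a stiff white planner card with a blue band, 4 mm thick (x), 100 mm wide (y), top edge 150 mm above the desk along y, faces looking along x
- card_edge (a point): middle of the card's top edge, 150 mm above the desk; frame as card_stand
- pen_cube: bystander: pierced metal pen holder with four pens, 82 x 84 x 145 mm, loose; origin at the centre of its underside
- eraser: bystander: eraser in a blue sleeve, 20 x 46 x 13 mm, loose; origin at the centre of its underside
Mind the look-alikes: they are no part of the job. Several things look just like the park: the one meant starts farthest to the robot's left. Of the things like the clip, leave any that is pink; of the rest the larger one is meant.

How it is judged (in metres and radians):
On the way:
1. the clip, squeezed open, is lifted clear of its post (value of joint clip_jaw_a above 0.2 rad and z of clip_mouth in the frame of park above 0.06 m and contact force between clip and park below 0.1 N and contact force between clip and the fingers above 3 N), for 0.2 s.
At the end, for the whole second after the job is handed in: Fingers hold the clip still and open (jaw turn over 0.2 rad), upright and square to the card within 0.2 rad, not touching it; the card edge is 10 to 38 mm above the lips inside the mouth, within 9 mm of its middle plane, the edge middle within 20 mm of the clip middle (value of joint clip_jaw_a above 0.2 rad and z of card_edge in the frame of clip_mouth between 0.01 and 0.038 m and x of card_edge in the frame of clip_mouth between -0.009 and 0.009 m and y of card_edge in the frame of clip_mouth between -0.02 and 0.02 m and angle between the y axis of clip and the y axis of card_stand, either way round below 0.2 rad and angle between clip's own z axis and vertical below 0.2 rad and linear speed of clip below 0.03 m/s and contact force between clip and card_stand below 0.2 N and contact force between clip and the fingers above 3 N); the arm keeps its last pose, push and grip.
It fails at once if the clip presses on the card or its stand with more than 4 N (contact force between clip and card_stand above 4 N).
It fails at once if the robot or its fingers press on the card or its stand with more than 4 N (contact force between any of the arm, the fingers and card_stand above 4 N).
It fails at once if the pen holder is moved more than 20 mm (distance of pen_cube from where it was at the start of the episode above 0.02 m).
It fails at once if the eraser is moved more than 20 mm (distance of eraser from where it was at the start of the episode above 0.02 m).
It also fails if it takes over 38 s, if anything falls off the work surface, if the arm or the gripper's body presses on something with over 40 N, if the wrist force passes 120 N, or if a joint passes its speed limit or range.

## Working session

There is one attempt and no reset: what is moved stays moved. The work goes in short steps, Python scripts to look and compute and a tool call to move; the robot and the scene stay as the last step left them, time stands still between calls to the robot, and variables do not carry over. Pictures are saved under pics/ and viewed, about 8 in all and at most 12, crops included, and the job is handed in when it is done.

Besides the shell and the picture viewer there is one more tool, called after "Request:" as name([rows], argument=value, ...), one row to a line, values as JSON. send_rows: Moves the arm, as the interface text tells. Its arguments: {"type":"object","properties":{"rows":{"type":"array"},"squeeze":{"type":"number"}},"required":["rows"]}

```bash
mkdir -p pics; cat > h.py <<'E'
import numpy as np, cv2
from scipy.spatial.transform import Rotation as R
from bench import monitor, vision, finish_job, robot
def grab(n):
    f=vision.grab_frame(n); f['R']=R.from_rotvec(f['orientation']).as_matrix() if np.size(f['orientation'])==3 else np.array(f['orientation']); return f
def ray(f,u,v):
    d=np.stack([(np.asarray(u,float)-f['cx'])/f['fx'],-(np.asarray(v,float)-f['cy'])/f['fy'],-np.ones(np.shape(u))],-1)
    return d@f['R'].T
def cloud(f):
    v,u=np.mgrid[0:400,0:640]; return np.array(f['position'])+ray(f,u,v)*f['range_z'][...,None]
def plane(f,u,v,z):
    d=ray(f,u,v); p=np.array(f['position']); return p+d*((z-p[2])/d[...,2])[...,None]
def save(f,n,box=None,s=1):
    im=f['pixels'][...,::-1]
    if box: u0,v0,u1,v1=box; im=im[v0:v1,u0:u1]
    cv2.imwrite('pics/'+n,cv2.resize(im,None,fx=s,fy=s,interpolation=cv2.INTER_CUBIC))
E
python3 - <<'E'
from h import *
print(monitor.get_state()); print(robot.pinch_z)
for n in ['scene','top']:
    f=grab(n); save(f,n+'.png'); print(n,{k:v for k,v in f.items() if k not in('pixels','range_z')})
    import pickle; pickle.dump(f,open(n+'.pkl','wb'))
E
```

```text
{'time_s': 0.0, 'joints': array([-1.30838765e+00,  2.77154354e-01, -2.78932012e-02,  1.26796735e+00,
        2.31074559e-05,  1.46741314e+00]), 'joint_velocities': array([ 0.0003151 ,  0.00054034, -0.00015894, -0.00217606,  0.0022812 ,
        0.00043578]), 'effort': array([-7.16828054e-04, -4.45508516e+01,  2.95201761e+01,  1.62748358e-02,
       -3.17001723e-04,  1.10627531e-05]), 'position': array([ 223.3401021 , -582.81687818,  191.14070689]), 'eef_rot': array([-3.08701789e+00, -5.70983852e-01,  2.40452468e-04]), 'contact_force': array([-0.10173105, -0.26562184, -0.22212576]), 'wrist_torque': array([ 0.0325111 , -0.04722324,  0.05694872]), 'grip_width': 85.39958457160753}
18.700000000000003
scene {'fx': 416.85458617226374, 'fy': 416.85458617226374, 'cx': 318.4920231934825, 'cy': 200.48054688017987, 'position': array([-268.97025556, -671.62388215,  487.40760175]), 'orientation': array([ 1.07861999, -0.51044336, -0.79791417]), 'R': array([[ 0.62332448,  0.31962143, -0.7136587 ],
       [-0.78191169,  0.24427727, -0.57353529],
       [-0.00898357,  0.91551666,  0.40217974]])}
top {'fx': 366.84500709515453, 'fy': 366.84500709515453, 'cx': 321.5674847768013, 'cy': 201.14266133200104, 'position': array([ 326.81858403, -137.41269992,  960.73214113]), 'orientation': array([ 0.04525943, -0.07527179, -1.55593848]), 'R': array([[ 0.01321352,  0.99694868, -0.07693332],
       [-0.99971941,  0.01468456,  0.01858667],
       [ 0.01965969,  0.07666613,  0.99686298]])}
```

View pics/scene.png

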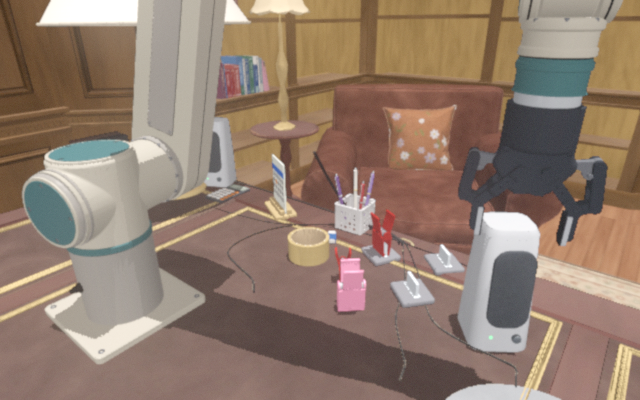

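View pics/top.png

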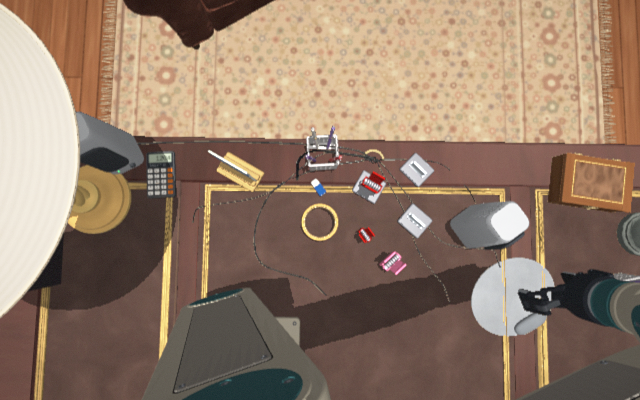

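The clip-like things in the top view are a large red one at (370,185), a small red one at (365,235) and a pink one at (393,262). The large red one is meant, since it isn't pink and is the larger of the two reds. Posts stand at (370,185), (417,169) and (414,220). The one farthest to the robot's left (+y is image left) is at (370,185), under the large clip. I'll confirm this in a crop and measure.

```bash
python3 - <<'E'
from h import *; import pickle
f=pickle.load(open('top.pkl','rb')); s=pickle.load(open('scene.pkl','rb'))
save(f,'topcrop.png',(200,110,440,280),3.3); 
save(s,'scenecrop.png',(240,140,480,320),3.3)
for n,g,boxes in [('top',f,{'big':(345,160,395,210),'small':(350,222,380,248)}),('scene',s,{'big':(360,200,405,270)})]:
    P=cloud(g); hsv=cv2.cvtColor(g['pixels'],cv2.COLOR_RGB2HSV)
    for k,(a,b,c,d) in boxes.items():
        h=hsv[b:d,a:c]; m=((h[...,0]<8)|(h[...,0]>172))&(h[...,1]>150)&(h[...,2]>70)
        p=P[b:d,a:c][m]; z=p[:,2]
        print(n,k,m.sum(),'zmax',np.percentile(z,[2,50,98]).round(1))
        t=p[z>np.percentile(z,60)]; 
        if len(t)>5: print(' top part',t.mean(0).round(1), cv2.minAreaRect(t[:,:2].astype(np.float32)))
# card: points 100<z<155 in region
P=cloud(f); sub=P[140:195,200:270].reshape(-1,3); 
t=sub[(sub[:,2]>135)&(sub[:,2]<160)]; print('card top',len(t),t.mean(0).round(1),cv2.minAreaRect(t[:,:2].astype(np.float32)),np.percentile(t[:,2],[5,50,95]))
w=sub[(sub[:,2]>8)&(sub[:,2]<32)]; print('stand foot',len(w),cv2.minAreaRect(w[:,:2].astype(np.float32)))
Ps=cloud(s); sub=Ps[145:222,258:300].reshape(-1,3); t=sub[(sub[:,2]>40)&(sub[:,2]<160)&(sub[:,0]<900)]
print('card scene',len(t),np.percentile(t,[2,50,98],axis=0).round(1)); 
x=t[:,:2]-t[:,:2].mean(0); print(np.linalg.svd(x,full_matrices=0)[1:], t.mean(0))
# foot of park: grey pixels at z 8..16
P2=P[160:210,345:395].reshape(-1,3); w=P2[(P2[:,2]>7)&(P2[:,2]<17)]; print('park foot',len(w),cv2.minAreaRect(w[:,:2].astype(np.float32)))
E
```

```text
top big 168 zmax [  2.9  85.8 105. ]
 top part [ 441.4 -278.6  101.9] ((440.1126708984375, -277.48309326171875), (33.542442321777344, 42.3211669921875), 61.75961685180664)
top small 108 zmax [-1.6 48.8 68.8]
 top part [ 316.4 -265.1   64.6] ((315.11822509765625, -263.86309814453125), (23.572402954101562, 31.47235870361328), 38.38554382324219)
scene big 333 zmax [ 31.5  77.6 105. ]
 top part [ 430.4 -287.8  101.8] ((90.30239868164062, -459.1676025390625), (833.4869384765625, 46.45069885253906), 27.40817642211914)
card top 89 [472.9  57.3 147.5] ((473.736572265625, 58.52326202392578), (98.54041290283203, 3.997361898422241), 60.6923828125) [139.71919476 148.15066977 150.55053433]
stand foot 850 ((494.97418212890625, 68.3115234375), (206.2689666748047, 112.86505889892578), 72.31792449951172)
card scene 482 [[447.   16.   42.3]
 [466.5  52.6  99.6]
 [494.9 102.9 150.2]]
(array([685.92904934,  21.9228327 ]), array([[-0.48064993, -0.87691257],
       [ 0.87691257, -0.48064993]])) [467.61317094  54.25229945  98.64361786]
park foot 443 ((454.13568115234375, -281.6854553222656), (115.51292419433594, 125.98621368408203), 8.134186744689941)
```

View pics/topcrop.png

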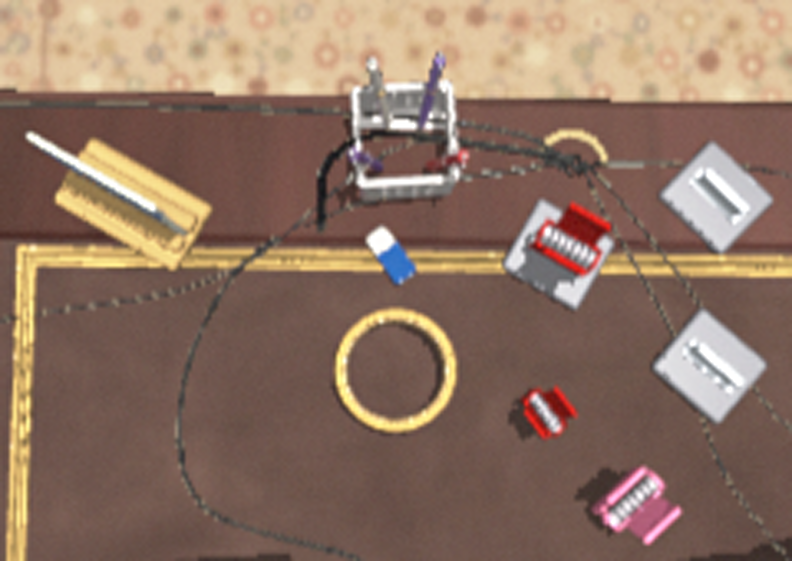

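View pics/scenecrop.png

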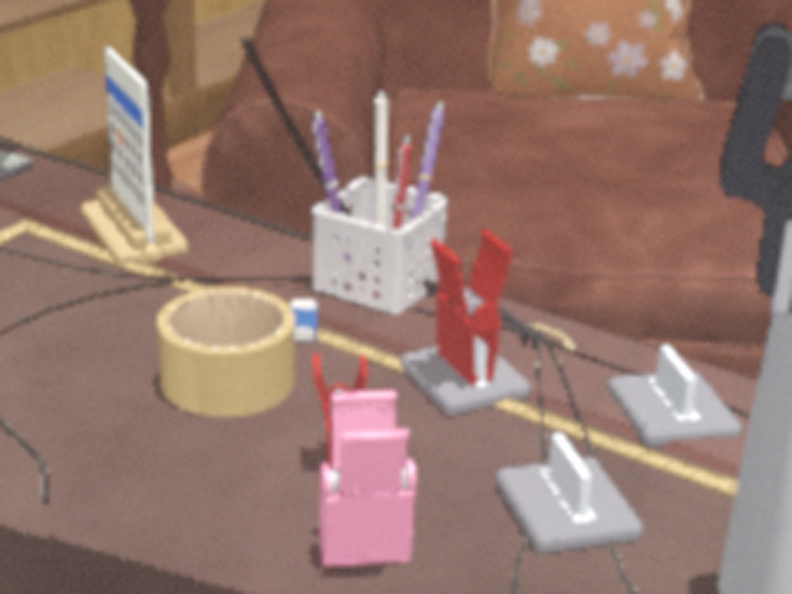

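The crops confirm the choice: the large red clip sits on the leftmost grey post (crop ~(570,250), scene ~(380,235)), and the smaller red clip and the pink one stand apart. The handle tops come out at 105 mm, which fits 106. The card edge is 98.5 x 4 mm at z≈149, at about 61°. Next I'll check obstacles along the path and work out the first move.

```bash
cat >> h.py <<'E'
def delta(pos,yaw):
    "shift (cm) and turn (deg) in tool axes to TCP pos, pointing down, tool y at yaw deg (mod 180)"
    st=monitor.get_state(); R0=R.from_rotvec(st['eef_rot']); 
    best=None
    for y in (yaw,yaw+180):
        a=np.radians(y); Y=np.array([np.cos(a),np.sin(a),0]); Z=np.array([0,0,-1.]); X=np.cross(Y,Z)
        w=(R0.inv()*R.from_matrix(np.stack([X,Y,Z],1))).as_rotvec(degrees=True)
        if best is None or np.linalg.norm(w)<np.linalg.norm(best): best=w
    print('t',round(st['time_s'],2),'pos',st['position'].round(1),'F',st['contact_force'].round(1),'w',round(st['grip_width'],1),'j',st['joints'].round(2))
    d=R0.inv().apply(np.array(pos)-st['position'])/10
    print('shift cm',d.round(2),'turn deg',best.round(2))
E
python3 - <<'E'
from h import *; import pickle
f=pickle.load(open('top.pkl','rb')); P=cloud(f)
def hi(n,a,b,c,d):
    p=P[b:d,a:c].reshape(-1,3); z=p[:,2]; t=p[z>40]; print(n,'zmax',np.percentile(z,99.5).round(0),'xy',t[:,:2].min(0).round(0),t[:,:2].max(0).round(0))
hi('speaker',445,200,530,250); hi('pens',300,120,345,172)
print(R.from_rotvec(monitor.get_state()['eef_rot']).as_matrix().round(3))
delta([223.3,-582.8,330],-69); delta([440,-277.5,200],-28.2)
E
```

```text
speaker zmax 207.0 xy [ 285. -593.] [ 395. -137.]
pens zmax 142.0 xy [ 327. -196.] [ 565. -101.]
[[ 0.934  0.358 -0.001]
 [ 0.358 -0.934  0.002]
 [ 0.    -0.002 -1.   ]]
t 0.1 pos [ 223.3 -582.9  191.3] F [-0.3 -0.6  0.2] w 85.3 j [-1.31  0.28 -0.03  1.27 -0.    1.47]
shift cm [  0.    -0.04 -13.87] turn deg [-0.12 -0.01 -0.04]
t 0.1 pos [ 223.3 -582.9  191.3] F [-0.3 -0.6  0.2] w 85.3 j [-1.31  0.28 -0.03  1.27 -0.    1.47]
shift cm [ 31.16 -20.77  -0.83] turn deg [ -0.11  -0.05 -40.84]
```

Request:
send_rows([
  [8.5,[0,0,-4],[0,0,0]],
  [8.5,[0,0,-8],[0,0,0]],
  [8.5,[0,0,-11],[0,0,0]],
  [8.5,[3,-2,-13],[0,0,-5]],
  [8.5,[6,-4,-14],[0,0,-11]],
  [8.5,[9.1,-6,-14],[0,0,-17]],
  [8.5,[12.2,-8,-14],[0,0,-23]],
  [8.5,[15.3,-10.2,-14],[0,0,-29]],
])

```text
time_s: 0.77
position: [330.6, -432.5, 332.2]
eef_rot: [2.845, 1.333, 0.0]
contact_force: [0.2, -0.4, -0.2]
grip_width: 84.8
```

```bash
python3 - <<'E'
from h import *
delta([440,-277.5,230],-28.2)
E
```

```text
t 0.77 pos [ 330.6 -432.5  332.2] F [ 0.2 -0.4 -0.2] w 84.8 j [-1.04  0.09  0.04  1.52  0.    1.23]
shift cm [18.91 -1.51 10.22] turn deg [ 1.000e-02 -0.000e+00 -1.159e+01]
```

Request:
send_rows([
  [8.5,[3.5,-0.3,0],[0,0,-4]],
  [8.5,[7,-0.6,0],[0,0,-8]],
  [8.5,[10.5,-0.9,0.5],[0,0,-11.6]],
  [8.5,[14,-1.2,2.5],[0,0,-11.6]],
  [8.5,[16.8,-1.4,5],[0,0,-11.6]],
  [8.5,[18.4,-1.5,8],[0,0,-11.6]],
  [8.5,[18.9,-1.5,10.2],[0,0,-11.6]],
  [8.5,[18.9,-1.5,10.2],[0,0,-11.6]],
])

```text
time_s: 1.43
position: [437.4, -275.2, 224.6]
eef_rot: [-2.688, -1.606, 0.005]
contact_force: [-0.6, -0.1, -0.5]
grip_width: 84.7
```

```bash
python3 - <<'E'
from h import *; import pickle
delta([440,-277.5,230],-28.2)
f=grab('wrist'); save(f,'wrist1.png'); pickle.dump(f,open('w1.pkl','wb')); print(f['position'],f['R'].round(2))
E
```

```text
t 1.43 pos [ 437.4 -275.2  224.6] F [-0.6 -0.1 -0.5] w 84.7 j [-0.69  0.08 -0.2   1.31  0.    1.38]
shift cm [-0.08  0.33 -0.55] turn deg [-0.6  -0.13 -0.09]
[ 473.74380036 -211.47047315  406.36345786] [[ 0.88  0.45  0.15]
 [-0.47  0.84  0.25]
 [-0.01 -0.29  0.96]]
```

View pics/wrist1.png

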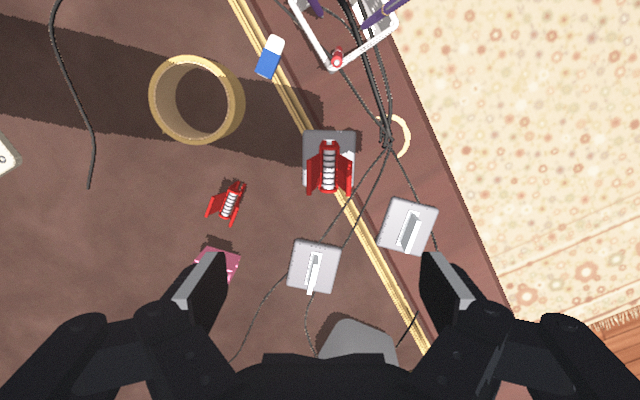

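The wrist view shows the big clip at about (330,165), nearly square to the view, with the small clip at (228,203) and the two spare posts clear of it. I'll refine the pose from this view.

```bash
python3 - <<'E'
from h import *; import pickle
f=pickle.load(open('w1.pkl','rb')); P=cloud(f); a,b,c,d=295,120,365,205
h=cv2.cvtColor(f['pixels'],cv2.COLOR_RGB2HSV)[b:d,a:c]; m=((h[...,0]<8)|(h[...,0]>172))&(h[...,1]>140)&(h[...,2]>60)
p=P[b:d,a:c][m]
for lo in (70,85,95,100):
    t=p[(p[:,2]>lo)&(p[:,2]<112)]; print(lo,len(t),t.mean(0).round(1),cv2.minAreaRect(t[:,:2].astype(np.float32)))
# side split in tool-y coordinate
e=np.array([np.cos(np.radians(-28.2)),np.sin(np.radians(-28.2))]); n=np.array([-e[1],e[0]])
t=p[p[:,2]>95]; x=t[:,:2]@e; y=t[:,:2]@n; print('x',np.percentile(x,[1,99]).round(1),'y',np.percentile(y,[1,99]).round(1))
for q in (t[x<x.mean()],t[x>x.mean()]): 
    l=np.polyfit(q[:,:2]@n,q[:,:2]@e,1); print('handle',len(q),q.mean(0).round(1),'slope deg',np.degrees(np.arctan(l[0])))
g=P[b:d,a:c]; hs=h; k=(g[...,2]>8)&(g[...,2]<16)&(hs[...,1]<60); w=g[k]; print('foot',len(w),cv2.minAreaRect(w[:,:2].astype(np.float32)))
ctr=np.array([440,-277.5]); print('old ctr x,y',ctr@e,ctr@n)
E
```

```text
70 881 [ 441.  -278.7   90.7] ((439.7619934082031, -279.202392578125), (47.23036193847656, 42.13266372680664), 60.513755798339844)
85 555 [ 441.5 -278.7   98.9] ((439.8695068359375, -279.01226806640625), (33.67173385620117, 42.13266372680664), 60.51375961303711)
95 360 [ 441.8 -279.   103.7] ((439.85736083984375, -279.0337219238281), (33.62239456176758, 42.13266372680664), 60.51375961303711)
100 339 [ 441.8 -279.2  104.2] ((439.85736083984375, -279.0337219238281), (33.62239456176758, 42.13266372680664), 60.51375961303711)
x [499.1 540.6] y [-54.5  37.5]
handle 171 [ 426.6 -266.2  117.9] slope deg 9.593362318624875
handle 197 [ 456.3 -287.3  103.7] slope deg 0.857309643344458
foot 1243 ((441.40277099609375, -289.8136291503906), (86.48796844482422, 76.64222717285156), 60.51112365722656)
old ctr x,y 518.9063561597591 -36.639371405651616
```

```bash
python3 - <<'E'
from h import *
delta([440,-278.5,110],-29)
E
```

```text
t 1.48 pos [ 438.2 -277.   227.3] F [ 0.3 -0.9  0.8] w 85.0 j [-0.69  0.08 -0.19  1.31 -0.    1.38]
shift cm [-0.06  0.31 11.73] turn deg [-0.4  -0.06  0.65]
```

Request:
send_rows([
  [8.5,[0,0.05,3],[0,0,0]],
  [8.5,[0,0.1,6],[0,0,0.6]],
  [8.5,[0,0.1,9],[0,0,0.6]],
  [8.5,[0,0.1,11],[0,0,0.6]],
  [8.5,[0,0.1,12],[0,0,0.6]],
  [8.5,[0,0.1,12],[0,0,0.6]],
  [8.5,[0,0.1,12],[0,0,0.6]],
])

```text
time_s: 2.07
position: [441.6, -281.0, 111.7]
eef_rot: [2.707, 1.592, 0.001]
contact_force: [0.8, 0.4, 0.5]
grip_width: 85.1
```

```bash
python3 - <<'E'
from h import *
delta([440,-278.5,73],-29)
E
```

```text
t 2.07 pos [ 441.6 -281.   111.7] F [0.8 0.4 0.5] w 85.1 j [-0.69  0.15 -0.36  1.06 -0.    1.39]
shift cm [ 0.15 -0.26  3.87] turn deg [ 0.1   0.02 -0.09]
```

Request:
send_rows([
  [8.5,[0.1,-0.15,1.5],[0,0,0]],
  [8.5,[0.15,-0.25,3],[0,0,0]],
  [8.5,[0.15,-0.25,3.8],[0,0,0]],
  [8.5,[0.15,-0.25,3.8],[0,0,0]],
  [8.5,[0.15,-0.25,3.8],[0,0,0]],
  [8.5,[0.15,-0.25,3.8],[0,0,0]],
])

```text
time_s: 2.57
position: [440.5, -278.3, 73.8]
eef_rot: [2.705, 1.592, 0.001]
contact_force: [0.1, -1.7, 0.3]
grip_width: 84.6
```

```bash
python3 - <<'E'
from h import *; import pickle
delta([440,-278.5,73],-29)
f=grab('wrist'); save(f,'wrist2.png'); pickle.dump(f,open('w2.pkl','wb'))
P=cloud(f); h=cv2.cvtColor(f['pixels'],cv2.COLOR_RGB2HSV); m=((h[...,0]<8)|(h[...,0]>172))&(h[...,1]>140)&(h[...,2]>60)
m&=(np.hypot(P[...,0]-440,P[...,1]+278)<45)&(P[...,2]>98)&(P[...,2]<112); t=P[m]
print(len(t),cv2.minAreaRect(t[:,:2].astype(np.float32)))
E
```

```text
t 2.57 pos [ 440.5 -278.3   73.8] F [ 0.1 -1.7  0.3] w 84.6 j [-0.69  0.19 -0.41  0.97 -0.    1.39]
shift cm [-0.05 -0.04  0.08] turn deg [ 0.14  0.03 -0.05]
1233 ((439.9497375488281, -279.0481872558594), (35.055694580078125, 42.500587463378906), 60.50861358642578)
```

View pics/wrist2.png

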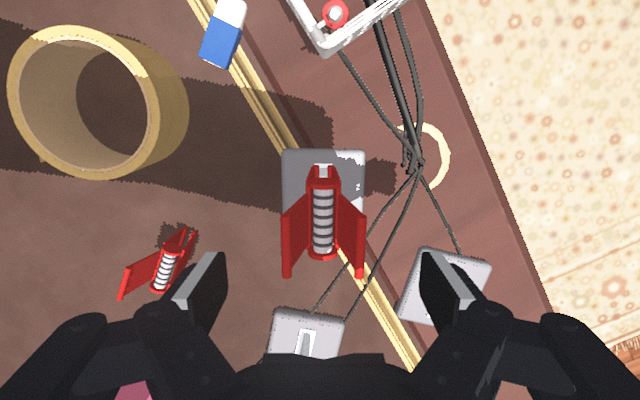

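The fingers straddle the handles symmetrically: finger tips at x≈225 and 425, clip centre at 324 px. The TCP is within 1 mm of the measured clip centre. I'll close now.

Request:
send_rows([
  [5.0,[0,0,0],[0,0,0]],
  [4.0,[0,0,0],[0,0,0]],
  [3.0,[0,0,-0.05],[0,0,0]],
  [1.5,[0,0,-0.1],[0,0,0]],
  [1.5,[0,0,-0.15],[0,0,0]],
  [1.5,[0,0,-0.15],[0,0,0]],
  [1.5,[0,0,-0.15],[0,0,0]],
  [1.5,[0,0,-0.15],[0,0,0]],
], squeeze=32)

```text
time_s: 3.28
position: [439.4, -277.2, 73.8]
eef_rot: [-2.707, -1.593, 0.0]
contact_force: [0.5, 1.0, 0.2]
grip_width: 15.0
```

The opening of 15 mm is under the 22 mm the squeezed handles should give, so I'll look.

```bash
python3 - <<'E'
from h import *
delta([440,-278.5,73],-29)
f=grab('wrist'); g=grab('scene'); a=f['pixels'][100:400,120:520]; b=cv2.resize(g['pixels'][140:320,300:480],(400,400))
cv2.imwrite('pics/c3.png',np.vstack([a,b])[...,::-1] if 0 else np.hstack([cv2.resize(a,(400,300)),cv2.resize(b,(300,300))])[...,::-1])
E
```

```text
t 3.28 pos [ 439.4 -277.2   73.8] F [0.5 1.  0.2] w 15.0 j [-0.69  0.19 -0.41  0.98 -0.    1.39]
shift cm [-0.08  0.11  0.08] turn deg [-0.01 -0.   -0.04]
```

View pics/c3.png

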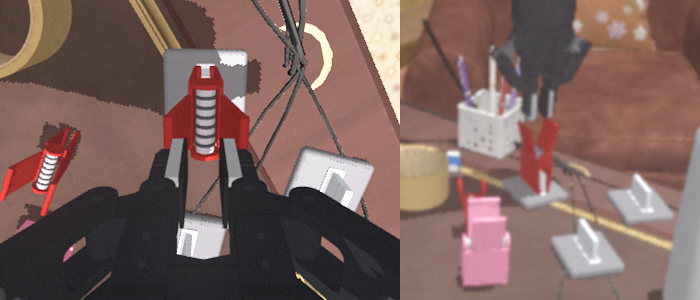

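The wrist view shows the fingers shut without the clip between them, and the scene view shows the tips above or beyond the handles. I'll measure the fingertips from depth.

```bash
python3 - <<'E'
from h import *; import pickle
e=np.array([np.cos(np.radians(-29)),np.sin(np.radians(-29))]); n=np.array([-e[1],e[0]]); c=np.array([440,-278.7])
for nm in ('wrist','scene','top'):
    f=grab(nm); P=cloud(f); print(nm,f['position'].round(0),f['fx'])
    hs=cv2.cvtColor(f['pixels'],cv2.COLOR_RGB2HSV); red=((hs[...,0]<8)|(hs[...,0]>172))&(hs[...,1]>140)&(hs[...,2]>60)
    near=(np.hypot(P[...,0]-440,P[...,1]+278)<70)&(f['range_z']>0)
    fin=near&(hs[...,1]<70)&(P[...,2]>50)
    p=P[fin]; x=(p[:,:2]-c)@e; y=(p[:,:2]-c)@n
    for lo in range(50,200,15):
        k=(p[:,2]>=lo)&(p[:,2]<lo+15)
        if k.sum()>4: print(' z',lo,k.sum(),'x',np.percentile(x[k],[2,50,98]).round(0),'y',np.percentile(y[k],[2,50,98]).round(0))
    r=P[near&red]; r=r[r[:,2]>95]
    if len(r): print(' red top',len(r),r[:,2].max().round(1),'x',np.percentile((r[:,:2]-c)@e,[2,98]).round(1),'y',np.percentile((r[:,:2]-c)@n,[2,98]).round(1))
    if nm=='scene': save(f,'sc4.png',(350,150,420,280),5)
E
```

```text
wrist [ 475. -213.  255.] 330.83140858269473
 z 50 120 x [-6.  5.  6.] y [-22.   2.  19.]
 z 65 1095 x [-5.  0.  5.] y [-21.  -0.  19.]
 z 80 21 x [-18.  14.  16.] y [-5. -2. 16.]
 z 110 454 x [-21.  -9.  18.] y [-7. 11. 12.]
 z 125 1252 x [-22.  -9.  19.] y [-5.  8. 12.]
 z 140 1677 x [-22.  -9.  19.] y [-10.   8.  13.]
 z 155 8219 x [-42.   8.  39.] y [-8.  9. 14.]
 z 170 10534 x [-50. -10.  47.] y [-10.  12.  18.]
 z 185 19020 x [-59.  -1.  56.] y [ 0. 12. 18.]
 red top 725 120.6 x [-20.7  21. ] y [ 0.3 16.7]
scene [-269. -672.  487.] 416.85458617226374
 z 65 17 x [-7. -3.  1.] y [-13.  -8.   4.]
 z 110 77 x [-24.   4.  15.] y [-9. -5. 12.]
 z 125 128 x [-24.  -3.  17.] y [-10.  -5.  12.]
 z 140 124 x [-25.   4.  17.] y [-11.  -5.  10.]
 z 155 234 x [-43.   6.  37.] y [-12.  -8.  11.]
 z 170 280 x [-54. -15.  44.] y [-16.  -9.  15.]
 z 185 305 x [-62.  -1.  51.] y [-17.  -9.  13.]
 red top 72 105.3 x [-23.5  17.3] y [-16.9  13. ]
top [ 327. -137.  961.] 366.84500709515453
```

View pics/sc4.png

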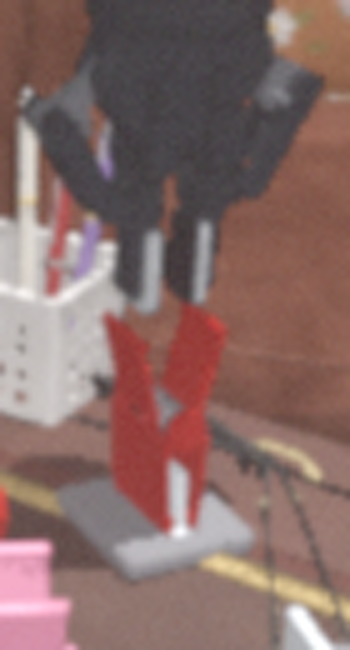

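The fingertips are really at z≈110 in both cameras, while the state reports TCP z=74. So the reported TCP lies about 37 mm beyond the true tips, and x/y agree to about 1 mm. The clip wasn't touched. I'll trust the cameras, reopen, go about 39 mm lower and check the tip height before closing.

Request:
send_rows([
  [8.5,[0,0,0],[0,0,0]],
  [8.5,[0,0.1,0],[0,0,0]],
  [8.5,[0,0.1,0],[0,0,0]],
  [8.5,[0,0.1,0],[0,0,0]],
  [8.5,[0,0.1,0],[0,0,0]],
  [8.5,[0,0.1,0],[0,0,0]],
  [8.5,[0,0.1,0],[0,0,0]],
  [8.5,[0,0.1,0],[0,0,0]],
])

```text
time_s: 4.2
position: [440.3, -277.8, 73.8]
eef_rot: [-2.707, -1.593, 0.0]
contact_force: [-0.4, 0.2, -0.1]
grip_width: 85.2
```

```bash
cat > tip.py <<'E'
from h import *
e=np.array([np.cos(np.radians(-29)),np.sin(np.radians(-29))]); n=np.array([-e[1],e[0]]); c=np.array([440,-278.7])
delta([440,-278.7,35],-29)
for nm in ('wrist','scene'):
    f=grab(nm); P=cloud(f); hs=cv2.cvtColor(f['pixels'],cv2.COLOR_RGB2HSV)
    x=(P[...,:2]-c)@e; y=(P[...,:2]-c)@n
    for s,lab in ((-1,'L'),(1,'R')):
        k=(x*s>27)&(x*s<62)&(abs(y)<14)&(P[...,2]>40)&(P[...,2]<200)&(hs[...,1]<90)&(f['range_z']>0)
        if k.sum()>5: print(nm,lab,k.sum(),'lowest z',np.percentile(P[k][:,2],[0,1,3,8]).round(1),'inner x',np.percentile(s*x[k&(P[...,2]<150)],3).round(1) if (k&(P[...,2]<150)).any() else None)
E
python3 tip.py
```

```text
t 4.2 pos [ 440.3 -277.8   73.8] F [-0.4  0.2 -0.1] w 85.2 j [-0.69  0.19 -0.41  0.98 -0.    1.39]
shift cm [-0.1   0.02  3.88] turn deg [-0.    0.   -0.04]
wrist L 9170 lowest z [125.3 128.9 132.6 139.2] inner x 42.6
wrist R 9864 lowest z [125.2 129.3 133.2 140.1] inner x 41.8
scene L 340 lowest z [125.6 128.4 131.7 136.7] inner x 46.2
scene R 331 lowest z [126.7 127.7 130.6 134.6] inner x 39.6
```

Request:
send_rows([
  [8.5,[-0.05,0,1.5],[0,0,0]],
  [8.5,[-0.1,0,3],[0,0,0]],
  [8.5,[-0.1,0,4],[0,0,0]],
  [8.5,[-0.1,0,4],[0,0,0]],
  [8.5,[-0.1,0,4],[0,0,0]],
  [8.5,[-0.1,0,4],[0,0,0]],
])

```text
time_s: 4.8
position: [440.2, -278.9, 34.3]
eef_rot: [2.707, 1.593, 0.0]
contact_force: [0.2, -0.3, -0.5]
grip_width: 85.3
```

```bash
python3 tip.py
```

```text
t 4.8 pos [ 440.2 -278.9   34.3] F [ 0.2 -0.3 -0.5] w 85.3 j [-0.69  0.23 -0.45  0.89  0.    1.39]
shift cm [ 0.01 -0.03 -0.07] turn deg [ 0.04  0.01 -0.04]
wrist L 9779 lowest z [ 85.8  89.6  93.4 100.2] inner x 41.8
wrist R 9701 lowest z [ 85.7  89.8  93.6 100.2] inner x 41.9
scene L 543 lowest z [ 87.   89.6  94.2 101.2] inner x 39.6
scene R 482 lowest z [87.2 89.7 92.6 98.5] inner x 33.1
```

The open tips are at z≈86, so about 73 when shut, with the pads centred near z≈91. That is where it should be, so I'll pinch.

Request:
send_rows([
  [5.0,[0,0,0],[0,0,0]],
  [4.0,[0,0,0],[0,0,0]],
  [3.0,[0,0,-0.05],[0,0,0]],
  [1.5,[0,0,-0.1],[0,0,0]],
  [1.5,[0,0,-0.15],[0,0,0]],
  [1.5,[0,0,-0.15],[0,0,0]],
  [1.5,[0,0,-0.15],[0,0,0]],
  [1.5,[0,0,-0.15],[0,0,0]],
], squeeze=32)

```text
time_s: 5.57
position: [443.2, -281.1, 37.9]
eef_rot: [2.701, 1.59, 0.005]
contact_force: [1.9, -0.7, 7.4]
grip_width: 20.3
```

Request:
send_rows([
  [1.5,[0,0,-0.3],[0,0,0]],
  [1.5,[0,0,-0.3],[0,0,0]],
  [1.5,[0,0,-0.6],[0,0,0]],
  [1.5,[0,0,-0.6],[0,0,0]],
])

```text
time_s: 5.9
position: [439.3, -278.2, 41.1]
eef_rot: [-2.707, -1.593, 0.001]
contact_force: [-1.1, 0.5, -0.9]
grip_width: 20.3
```

```bash
python3 - <<'E'
from h import *
delta([440,-278.7,35],-29)
f=grab('wrist'); g=grab('scene'); a=f['pixels'][100:400,120:520]; b=cv2.resize(g['pixels'][150:280,325:455],(300,300),interpolation=cv2.INTER_CUBIC)
cv2.imwrite('pics/c5.png',np.hstack([a,b])[...,::-1])
E
```

```text
t 5.9 pos [ 439.3 -278.2   41.1] F [-1.1  0.5 -0.9] w 20.3 j [-0.69  0.22 -0.44  0.91 -0.    1.39]
shift cm [-0.01  0.09  0.61] turn deg [-0.07 -0.01 -0.04]
```

View pics/c5.png

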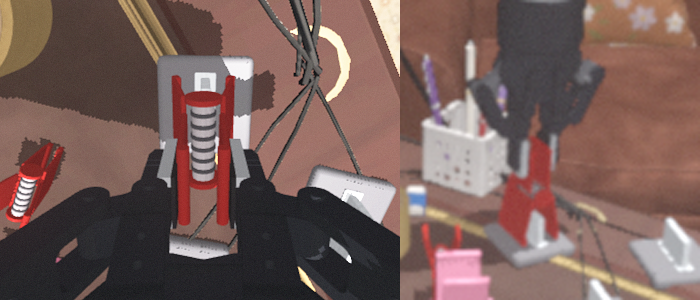

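The handles are now parallel between the pads (wrist crop x≈180–235) and the jaws are spread around the post tab, so the clip is held fully squeezed. I'll lift straight up.

Request:
send_rows([
  [1.5,[0,0,-0.8],[0,0,0]],
  [1.5,[0,0,-2.2],[0,0,0]],
  [1.5,[0,0,-4.2],[0,0,0]],
  [1.5,[0,0,-6.7],[0,0,0]],
  [1.5,[0,0,-9.2],[0,0,0]],
  [1.5,[0,0,-11.7],[0,0,0]],
  [1.5,[0,0,-14],[0,0,0]],
  [1.5,[0,0,-16],[0,0,0]],
])

```text
time_s: 6.67
position: [440.0, -278.8, 203.6]
eef_rot: [2.706, 1.593, 0.001]
contact_force: [0.1, -0.7, -0.7]
grip_width: 20.3
```

Request:
send_rows([
  [1.5,[0,0,-1.2],[0,0,0]],
  [1.5,[0,0,-2],[0,0,0]],
  [1.5,[0,0,-2],[0,0,0]],
  [1.5,[0,0,-2],[0,0,0]],
  [1.5,[0,0,-2],[0,0,0]],
  [1.5,[0,0,-2],[0,0,0]],
])

```text
time_s: 7.17
position: [438.9, -277.9, 219.6]
eef_rot: [-2.705, -1.592, 0.002]
contact_force: [0.8, 0.6, -1.2]
grip_width: 20.4
```

```bash
python3 - <<'E'
from h import *; import pickle
delta([473.7,58.5,221],-29)
for nm in ('top','scene','wrist'):
    f=grab(nm); P=cloud(f); hs=cv2.cvtColor(f['pixels'],cv2.COLOR_RGB2HSV); red=((hs[...,0]<8)|(hs[...,0]>172))&(hs[...,1]>140)&(hs[...,2]>60)
    k=red&(P[...,2]>150)&(P[...,2]<330)&(np.hypot(P[...,0]-440,P[...,1]+278)<60)&(f['range_z']>0); p=P[k]
    if len(p)>5: print(nm,len(p),'z',np.percentile(p[:,2],[0,1,50,99,100]).round(1), p[:,:2].mean(0).round(1))
    # card edge
    k=(P[...,2]>138)&(P[...,2]<158)&(np.hypot(P[...,0]-474,P[...,1]-58)<60)&(f['range_z']>0); t=P[k]
    if len(t)>5: print(' card',len(t),cv2.minAreaRect(t[:,:2].astype(np.float32)),np.percentile(t[:,2],99).round(1))
E
```

```text
t 7.17 pos [ 438.9 -277.9  219.6] F [ 0.8  0.6 -1.2] w 20.4 j [-0.69  0.08 -0.21  1.29 -0.    1.39]
shift cm [ 31.1  -13.29  -0.08] turn deg [-0.18 -0.03 -0.04]
 card 88 ((474.05828857421875, 59.06109619140625), (98.9933853149414, 4.067878723144531), 60.747928619384766) 151.3
scene 789 z [195.2 195.7 228.6 286.9 288. ] [ 433.  -280.1]
 card 69 ((471.94769287109375, 59.170074462890625), (102.2623291015625, 5.185564994812012), 60.72602462768555) 151.2
wrist 4266 z [197.4 201.8 268.2 288.6 290. ] [ 442.8 -271.7]
```

The lips are at about 195 mm (reported TCP z minus 24.5) and the handle tops at 288–290, so the clip is upright and clear of the post. Before swinging over I'll check the lampshade seen at the left edge of the top view.

```bash
python3 - <<'E'
from h import *; import pickle
f=pickle.load(open('top.pkl','rb')); P=cloud(f); p=P[60:280,0:78].reshape(-1,3); p=p[p[:,2]>150]
print(len(p),np.percentile(p,[1,50,99],axis=0).round(0) if len(p) else f['range_z'][60:280:40,10])
p=P[100:200,78:200].reshape(-1,3); p=p[p[:,2]>80]; print(len(p),np.percentile(p,[1,50,99],axis=0).round(0))
E
```

```text
15017 [[265. 175. 478.]
 [402. 210. 505.]
 [538. 240. 539.]]
2230 [[ 327. -137.   81.]
 [ 504.  338.  157.]
 [ 565.  413.  961.]]
```

The lampshade edge is at y≥175 and z≥478. The arm plane at the card passes about y=50–60, so it clears. I'll swing over at this height.

Request:
send_rows([
  [1.5,[1.0,-0.4,0],[0,0,0]],
  [1.5,[3.0,-1.3,0],[0,0,0]],
  [1.5,[5.7,-2.4,0],[0,0,0]],
  [1.5,[8.6,-3.7,0],[0,0,0]],
  [1.5,[11.5,-4.9,0],[0,0,0]],
  [1.5,[14.4,-6.2,0],[0,0,0]],
  [1.5,[17.3,-7.4,0],[0,0,0.2]],
  [1.5,[20.2,-8.6,0],[0,0,0.2]],
])

```text
time_s: 7.98
position: [462.3, -58.1, 221.3]
eef_rot: [-2.71, -1.589, -0.0]
contact_force: [1.3, -0.3, -2.3]
grip_width: 20.3
```

Request:
send_rows([
  [1.5,[2.8,-1.2,0],[0,0,0]],
  [1.5,[5.4,-2.3,0],[0,0,0]],
  [1.5,[7.8,-3.3,0],[0,0,0]],
  [1.5,[9.6,-4.1,0],[0,0,0]],
  [1.5,[10.6,-4.5,0],[0,0,0]],
  [1.5,[10.9,-4.7,0],[0,0,0]],
  [1.5,[10.9,-4.7,0],[0,0,0]],
  [1.5,[10.9,-4.7,0],[0,0,0]],
])

```text
time_s: 8.65
position: [474.8, 57.3, 221.2]
eef_rot: [2.71, 1.588, -0.001]
contact_force: [0.1, 0.1, -0.9]
grip_width: 20.4
```

```bash
cat > chk.py <<'E'
from h import *; import sys
yaw=-29.26; e=np.array([np.cos(np.radians(yaw)),np.sin(np.radians(yaw))]); n=np.array([-e[1],e[0]]); c=np.array([473.5,59.0])
delta([473.5,59,float(sys.argv[1])],yaw)
q=lambda a:np.percentile(a,[1,50,99]).round(1)
for nm in ('scene','top','wrist'):
    f=grab(nm); P=cloud(f); hs=cv2.cvtColor(f['pixels'],cv2.COLOR_RGB2HSV); red=((hs[...,0]<8)|(hs[...,0]>172))&(hs[...,1]>140)&(hs[...,2]>60)
    near=(np.hypot(P[...,0]-473,P[...,1]-59)<75)&(f['range_z']>0)
    p=P[near&red&(P[...,2]>100)]
    if len(p)>20:
        x=(p[:,:2]-c)@e; y=(p[:,:2]-c)@n; z=p[:,2]; print(nm,len(p),'red z',np.percentile(z,[0,1,99,100]).round(1))
        for lab,k in (('lips',z<z.min()+15),('top',z>z.max()-8)):
            if k.sum()>4: print('  ',lab,k.sum(),'x',q(x[k]),'y',q(y[k]))
    # card: pale, z 40..153
    k=near&(hs[...,1]<60)&(hs[...,2]>90)&(P[...,2]>135)&(P[...,2]<153); t=P[k]
    if len(t)>5: print('   card',len(t),'x',q((t[:,:2]-c)@e),'y',q((t[:,:2]-c)@n),'z',t[:,2].max().round(1))
    if len(sys.argv)>2 and nm!='top':
        u=(240,120,340,220) if nm=='scene' else (120,0,520,400)
        im=f['pixels'][u[1]:u[3],u[0]:u[2]]; L=locals().setdefault('ims',[]); ims.append(cv2.resize(im,(390,390),interpolation=cv2.INTER_CUBIC))
if len(sys.argv)>2: cv2.imwrite('pics/'+sys.argv[2],np.hstack(ims)[...,::-1])
E
python3 chk.py 150 over1.png
```

```text
t 8.65 pos [474.8  57.3 221.2] F [ 0.1  0.1 -0.9] w 20.4 j [-0.01 -0.   -0.29  1.29 -0.    2.07]
shift cm [ 0.09 -0.19  7.12] turn deg [0.   0.04 0.01]
scene 297 red z [196.8 197.2 288.4 289.4]
   lips 72 x [-20.5  13.2  17.8] y [-24.2  -8.5  22.7]
   top 13 x [-6.8  6.9  8.5] y [-17.1  -6.4   9.2]
   card 84 x [-4.1 -2.8  1. ] y [-49.8 -10.3  48.1] z 151.3
top 209 red z [197.4 199.5 385.1 394.2]
   lips 32 x [-18.2 -15.2  21.1] y [-24.7  -9.   10. ]
   card 47 x [-1.6  0.2  2.3] y [-49.6 -26.6   1. ] z 152.1
wrist 4326 red z [197.7 203.1 290.  294.4]
   lips 237 x [-16.7  17.9  21.4] y [-14.7  18.1  22.6]
   top 1863 x [-8.1  7.8 12.3] y [-17.9   0.3  15.9]
   card 335 x [-0.8  0.8  2.4] y [-0.7 25.4 49.5] z 152.1
```

View pics/over1.png

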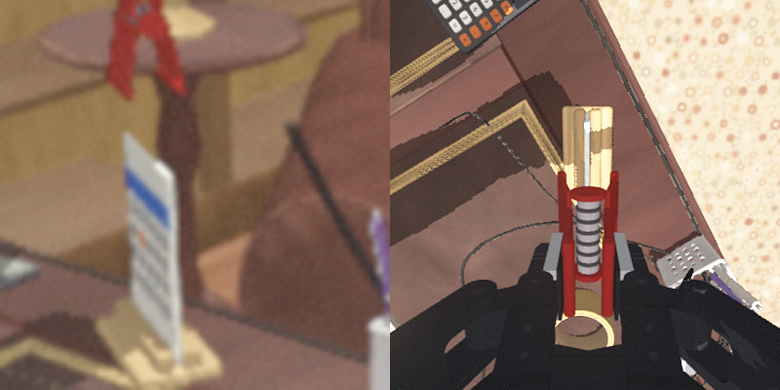

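The clip hangs open above the card edge. Its mouth is centred to about +1 mm in x and 0 in y, and square to well under 1°. In the wrist half, the card at (588,150) runs through between the lips. I'll shift 1 mm and lower about 70 mm slowly, with a stop halfway to check.

Request:
send_rows([
  [1.5,[0,-0.05,0.5],[0,0,0]],
  [1.5,[0,-0.1,1.3],[0,0,0]],
  [1.5,[0,-0.1,2.2],[0,0,0]],
  [1.5,[0,-0.1,3.0],[0,0,0]],
  [1.5,[0,-0.1,3.5],[0,0,0]],
  [1.5,[0,-0.1,3.7],[0,0,0]],
  [1.5,[0,-0.1,3.7],[0,0,0]],
  [1.5,[0,-0.1,3.7],[0,0,0]],
])

```text
time_s: 9.47
position: [474.1, 58.3, 184.2]
eef_rot: [-2.71, -1.589, 0.0]
contact_force: [-0.3, -0.1, -0.4]
grip_width: 20.2
```

```bash
python3 chk.py 150.5
```

```text
t 9.47 pos [474.1  58.3 184.2] F [-0.3 -0.1 -0.4] w 20.2 j [-0.01  0.02 -0.35  1.21  0.    2.07]
shift cm [ 0.03 -0.09  3.37] turn deg [-0.01  0.    0.02]
scene 289 red z [159.2 161.3 251.  252.1]
   lips 59 x [-21.4  12.6  16.6] y [-26.2  -5.5  19.9]
   top 13 x [-8.7  5.4  6.8] y [-17.   -1.8   6.7]
   card 69 x [-3.9 -2.6  1.2] y [-50.5 -18.8  31.9] z 151.2
top 175 red z [160.1 164.8 269.6 354.7]
   lips 27 x [-18.8 -14.2  20.3] y [-23.8  -9.3   9.9]
   card 37 x [-1.5  0.   2.2] y [-49.8 -30.7 -10.4] z 151.3
wrist 4312 red z [161.2 166.5 253.5 257.8]
   lips 227 x [-17.9  17.4  20.4] y [-13.8  19.8  23.8]
   top 1863 x [-9.2  6.7 11.2] y [-16.8   1.5  16.9]
   card 359 x [-0.7  1.3  2.7] y [10.8 31.2 49.7] z 151.6
```

The mouth is centred on the card within 1 mm in all three views, so I'll lower the rest.

Request:
send_rows([
  [1.5,[0,0,0.4],[0,0,0]],
  [1.5,[0,0,1.0],[0,0,0]],
  [1.5,[0,0,1.7],[0,0,0]],
  [1.5,[0,0,2.4],[0,0,0]],
  [1.5,[0,0,2.9],[0,0,0]],
  [1.5,[0,0,3.3],[0,0,0]],
  [1.5,[0,0,3.3],[0,0,0]],
  [1.5,[0,0,3.3],[0,0,0]],
])

```text
time_s: 10.28
position: [473.8, 58.3, 150.9]
eef_rot: [-2.71, -1.588, 0.001]
contact_force: [0.7, 0.0, 0.1]
grip_width: 20.6
```

Request:
send_rows([
  [1.5,[0,0,0],[0,0,0]],
  [1.5,[0,0,0],[0,0,0]],
  [1.5,[0,0,0],[0,0,0]],
  [1.5,[0,0,0],[0,0,0]],
  [1.5,[0,0,0],[0,0,0]],
  [1.5,[0,0,0],[0,0,0]],
])

```text
time_s: 10.78
position: [474.2, 58.3, 151.5]
eef_rot: [2.71, 1.589, 0.0]
contact_force: [-0.7, 0.6, 0.1]
grip_width: 20.4
```

```bash
python3 chk.py 150.5 final.png; python3 -c "
from h import *
s=monitor.get_state(); print(s['joint_velocities'].round(4), s['wrist_torque'].round(2))"
```

```text
t 10.78 pos [474.2  58.3 151.5] F [-0.7  0.6  0.1] w 20.4 j [-0.01  0.04 -0.39  1.14 -0.    2.07]
shift cm [ 0.03 -0.1   0.1 ] turn deg [ 0.02 -0.01  0.02]
scene 265 red z [128.7 129.7 218.4 220. ]
   lips 43 x [-21.3 -19.6  17.3] y [-25.7 -10.   21.3]
   top 11 x [-9.   4.9  6.9] y [-15.2  -5.6   4.5]
   card 62 x [-4.3 -2.6 15.1] y [-50.5 -25.8  17.2] z 151.3
top 149 red z [127.8 131.2 223.6 322.7]
   lips 21 x [-18.1 -14.8  20. ] y [-23.6 -15.7   6.9]
   card 28 x [-1.5  0.2  2.3] y [-49.2 -35.7 -20.5] z 151.2
wrist 4328 red z [127.2 133.1 220.1 255.3]
   lips 220 x [-18.5  16.5  20. ] y [-13.9  20.   23.5]
   card 425 x [-0.9  0.9  2.8] y [-49.2  34.3  49.7] z 152.0
[-0.0014 -0.0004  0.0002  0.0005 -0.0009  0.0016] [ 0.03  0.01 -0.  ]
```

View pics/final.png

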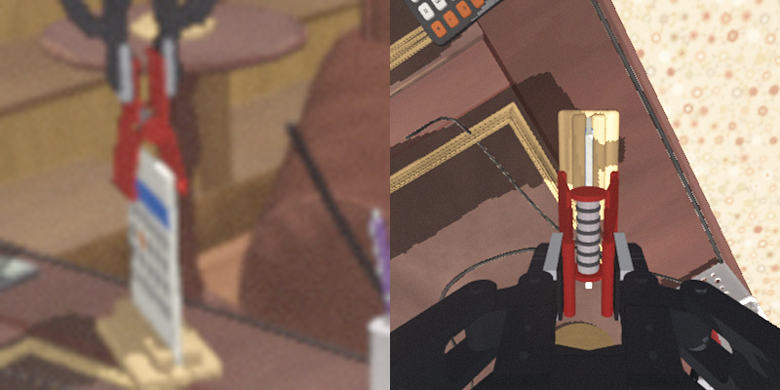

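The card edge stands about 23 mm inside the mouth with free space on both sides: lips at x≈±19 mm, card ±2. The contact force is about zero and the clip is still. I'll hand in.

```bash
python3 -c "
from h import *
finish_job()"
```

```text
the job is handed in; nothing more can be done
```

I pinched the large red clip on the leftmost post until its handles were parallel, lifted it clear, and handed in while holding it open over the planner card. No verdict is reported on hand-in.

**Last checks, all three cameras:**
- **Depth:** the lips are at about 127 mm and the card edge at about 150 mm, so the edge stands about 23 mm inside the mouth.
- **Centring and angle:** the mouth is centred on the card within about 1 mm across and 1–2 mm along the edge. The angle, taken from the gripper's yaw, is square to well under 1°.
- **Contact and motion:** the external force reads no more than 1 N (sensor noise), the arm is still, and the robot's clock was at about 11 s of the 38 s allowed.

**What went wrong or disagreed:**
- **First pinch closed on air:** the true fingertips sit about 39 mm above the reported TCP, in both the wrist and scene cameras. I reopened and regrasped using the camera heights; the clip was not touched by the first try.
- **Finger opening:** it reads 20.4 mm at the stop, against the 22 mm expected. The handles do look parallel and the lips wide open.
- **Not measured:** I did not re-measure the pen holder and eraser at the end. The path stayed at least 50 mm above the pens.

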